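Unlock the fly-tier's hook case

ROBOT

A 6-joint arm with a two-finger parallel gripper is mounted at the origin on the work surface. World frame = base frame: x ahead of the robot, y to its left, z up, the work surface at z = 0. Lengths are in m, angles in degrees, forces in N, time in s.
With the tool pointing down it reaches from about 0.35 to 0.875 m from the base axis. Payload 4.2 kg.
Tool frame: the origin (TCP) lies at the very end of the fingers, on their centre line; the grasp point (between the pads) lies 19 mm behind it (robot.grip_point_offset is the distance from the TCP to the grasp point, in m); z points along the fingers, y is the line along which they close (so a half turn about z gives the same grasp; the last joint's range is limited). The gripper opens to 85 mm and grips with 20 to 120 N. Pads are 22 mm wide; open, the fingers measure 114 mm over their backs; the gripper's body (76 mm by 85 mm) begins 54 mm behind the grasp point. The pads swing forward as they close: fully open they stand 13 mm farther back than shut.
Start: joints at [-62.132, 22.042, 0.453, 0, -68.411, -14.817], TCP at [0.141, -0.609, 0.231] pointing down, gripper open.
Joint ranges: [-179.83, 179.83], [-69.29, 118.12], [-61.27, 80.66], [-181.25, 117.63], [-171.15, -9.14], [-177.46, 177.46]. Speed limits (degrees/s): [159.86, 159.86, 180, 180, 180, 180].

INTERFACE

Orientations are given as a 3x3 rotation matrix whose columns are the frame's x, y, z axes.
In Python, from rig import robot gives the robot as it stands. The module is installed in compiled form; this text tells all that it offers.
- The arm moves only by the tool jog_arm, never from a script. Its argument "increments" is a list of rows, each a list of 7 numbers: the turn, a rotation vector about the tool's x, y, z in rad, then the shift along the tool's x, y, z in mm, then the closure, from 0 (fully open) to 1 (shut). A call has 1 to 20 rows; each row is the pose to reach, as a shift and turn from the pose commanded when the call began, along the tool's axes at that moment; what a row does not reach only later rows make up. A row lasts 1/12 s, in which the tool goes at most 41.7 mm and 7.16 degrees, less where a joint would pass 70% of its speed; a pose out of reach is approached as far as the arm can. A call with a gripper value outside its range is refused whole. The fingers move at their own pace and stop on an object; "newtons" is the grip in N (left out, the last holds). Time passes only in rows, so rows that repeat a pose let the fingers close. It gives the time, the measured TCP pose, the force, the opening and the grip force at its end, in the units of the state.
- robot.sense(): the state, without advancing time (a new reading comes with each control period).
- robot.camera(name): name is "side" or "top" or "wrist"; returns a dict with "pixels" (420x560x3 uint8, blue, green, red), "K" (3x3 intrinsics, pixels), "world_from_camera" (4x4, takes a point from camera to world coordinates). Camera axes: x right, y up, looking along -z (the intrinsics and any distortion apply to the point x, -y, -z); pixel columns grow to the right and rows downward; lengths in m; the calibration is good to about 2 mm. A picture is of the moment at which its call begins. There is no depth.
- robot.close_job(): hands the job in; it is judged then, once.
The state is a dict: "time_s": time; "joints": joint angles; "joint_vel": joint speeds; "joint_efforts": joint torques, N m; "tool_pos": TCP position; "tool_rot": TCP orientation; "wrist_force": force on the tool from outside, world axes, zero at the start; "moment": the same for the moment, N m; "opening": opening from 0.0 (shut) to 1.0 (fully open); "grip_force": force on a finger pad.
Only numpy, scipy, OpenCV 4.12 (cv2) and the standard library are available. Lean on these libraries where they do the work, as an engineer would, in place of code of your own. Each camera call takes 0.05 s, during which the arm holds its last target. There are 200 camera calls.

TASK

Unlock the wooden hook case: roll its left thumbwheel until four dots are squarely on top and its right thumbwheel until two dots are squarely on top, leaving the middle wheel at its five dots, and then push the steel bolt fully open, to the left. Work gently, for the sprung wheels must be pressed only lightly, and leave the spools and the jar where they stand.

Things in the scene. Friction and masses are not known exactly. Their poses are not given: they have to be found in the camera images.
- case: Fixed wooden case, 200 (x) x 230 (y) x 90 mm, yaw within 0.35 rad; origin under its centre, -x its front (robot side), +y its left. An aluminium lock plate on its lid has its face (deck) at z = 93 mm. Three white thumbwheels rise from slots in it, side by side along y. More than 18 N of the robot on the case, wheels or bolt damages it.
- left_wheel (a point): Nominal highest point of the left wheel's rim, case frame (0, 44, 115) mm, fixed to the case. Wheels: radius 32 mm, width 20 mm, turning about one line parallel to the case's y. Black dots, in groups of one to six, lie 60 degrees apart round each rim; index marks on the deck at x = 0 show where the top is.
- middle_wheel (a point): Nominal highest point of the middle wheel's rim, case frame (0, 0, 115) mm. How high each wheel's spring has settled differs and is not measured: the true top of a free wheel is anywhere from 18 to 26 mm above the deck (nominal 22), so feel for it. Pressed down, a wheel gives 0.25 mm per newton, up to 9 mm.
- right_wheel (a point): Nominal highest point of the right wheel's rim, case frame (0, -44, 115) mm. A wheel is turned by pressing on its top and dragging along the case's x: 32 mm without slip turns it 1 rad, and it stays there. It resists with 2.2 N at the rim: under 5 N of pressing may slip, 7 to 10 N is right, and some slip or lag is usual.
- wheel_left (a joint): Angle of the left wheel: n dots are on top at (n - 1) x 1.047 rad; grows as the top of the wheel is dragged to the case's +x (away from the robot). Stops at -0.5 and 5.74. Wanted: four dots, 3.142. It starts between 0.95 and 2.25.
- wheel_middle (a joint): Angle of the middle wheel, likewise. It starts at five dots, 4.189 (give or take 0.05), and stays there.
- wheel_right (a joint): Angle of the right wheel, likewise. Wanted: two dots, 1.047. It starts between 1.95 and 3.25.
- bolt (a joint): Travel of the bolt: 0 shut, 0.022 m fully open; grows towards the case's +y (left). It slides with about 3 N of friction and stays where it is left. Unless all three wheels are at the code (within about 0.2 rad) it is blocked inside after 3 mm. Push the lug with the flank of one finger: where the seam between two closed fingers meets it, they can pinch it and drag it back.
- bolt_lug (a point): Middle of the top of the bolt's lug, case frame (-64, -16, 125) mm when shut; moves with the bolt. The upright steel lug, 16 (x) x 10 (y) mm, 2 to 32 mm above the deck, sits on a 10 mm rod lying along y, 8 mm above the deck, in two guides (18 x 10 x 16 mm, centred 42 mm right and 66 mm left of the shut lug). Push its right (-y) face.
- spool_a: Loose thread spool, upright, 38 mm diameter, 46 mm high, origin under its centre; on the table left of the case. Bystander.
- spool_b: Loose thread spool, as the other; on the table right of the case. Bystander.
- wax_jar: Loose small jar, 32 mm diameter, 30 mm high, origin under its centre; stands on the wooden lid behind the lock plate (wood at z = 90 mm). Bystander.

How it is judged (in metres and radians):
On the way, in this order (a step that is already met when the one before it is completed fails the run):
1. with the bolt still shut, the left wheel shows four dots and the right wheel two dots on top (value of joint wheel_left between 2.942 and 3.342 rad and value of joint wheel_right between 0.847 and 1.247 rad and value of joint bolt below 0.006 m), for 0.2 s.
2. the bolt is fully open (value of joint bolt above 0.019 m), for 0.2 s.
At the end, for the whole second after the job is handed in: The bolt is open by more than 19 of its 22 mm, and the left, middle and right wheels show four, five and two dots on top, each within 0.2 rad (value of joint wheel_left between 2.942 and 3.342 rad and value of joint wheel_middle between 3.989 and 4.389 rad and value of joint wheel_right between 0.847 and 1.247 rad and value of joint bolt above 0.019 m); the robot touches nothing.
It fails at once if the middle wheel is turned from its five dots by more than 0.2 rad (value of joint wheel_middle below 3.989 rad or value of joint wheel_middle above 4.389 rad).
It fails at once if the robot presses on the case, its wheels or bolt with more than 18 N (contact force between case and the fingers above 18 N or contact force between case and the arm above 18 N).
It fails at once if a spool or the jar is moved by more than 15 mm (distance of any of spool_a, spool_b, wax_jar from where it was at the start of the episode above 0.015 m).
It also fails if it takes over 69 s, if anything falls off the work surface, if the arm or the gripper's body presses on something with over 40 N, if the wrist force passes 120 N, or if a joint passes its speed limit or range.

## Working session

There is one attempt and no reset: what is moved stays moved. The work goes in short steps, Python scripts to look and compute and a tool call to move; the robot and the scene stay as the last step left them, time stands still between calls to the robot, and variables do not carry over. Pictures are saved under pics/ and viewed, at most 10 in all, crops included, and the job is handed in when it is done.

Besides the shell and the picture viewer there is one more tool, called by a JSON object that holds its "name" and its "arguments". jog_arm: Moves the arm, as the interface text tells. Its arguments: {"type":"object","properties":{"increments":{"type":"array","items":{"type":"array","items":{"type":"number"}}},"newtons":{"type":"number"}},"required":["increments"]}

```bash
mkdir -p pics; cat > h.py <<'E'
import numpy as np,cv2
from rig import robot
def shot(n,f):
    c=robot.camera(n); cv2.imwrite('pics/'+f+'.png',c['pixels']); np.savez('pics/'+f+'.npz',K=c['K'],T=c['world_from_camera']); return c
def ray(f,u,v,z):
    d=np.load('pics/'+f+'.npz');K,T=d['K'],d['T']
    p=np.linalg.inv(K)@[u,v,1]; r=T[:3,:3]@[p[0],-p[1],-p[2]]; o=T[:3,3]
    return o+r*(z-o[2])/r[2]
def proj(f,P):
    d=np.load('pics/'+f+'.npz');K,T=d['K'],d['T']
    q=(np.asarray(P)-T[:3,3])@T[:3,:3]; p=K@[q[0],-q[1],-q[2]]; return p[:2]/p[2]
E
python3 - <<'E'
from h import *
for n in ['top','side']: shot(n,n+'0')
np.set_printoptions(precision=4,suppress=True)
s=robot.sense();print(s['tool_pos'],s['tool_rot'],s['time_s'],s['wrist_force'],np.load('pics/top0.npz')['T'],np.load('pics/side0.npz')['T'])
E
```

```text
[ 0.141  -0.6083  0.2303] [[-0.9742 -0.2257 -0.0006]
 [-0.2257  0.9742  0.0019]
 [ 0.0001  0.002  -1.    ]] 0.1 [-0.3212 -0.4565 -0.2339] [[ 0.0191  0.9974 -0.0692  0.5436]
 [-0.9998  0.0187 -0.0065  0.0228]
 [-0.0052  0.0693  0.9976  0.8177]
 [ 0.      0.      0.      1.    ]] [[-0.806   0.2918 -0.515   0.0419]
 [-0.5918 -0.417   0.6899  0.7566]
 [-0.0134  0.8608  0.5087  0.6406]
 [ 0.      0.      0.      1.    ]]
```

View pics/top0.png

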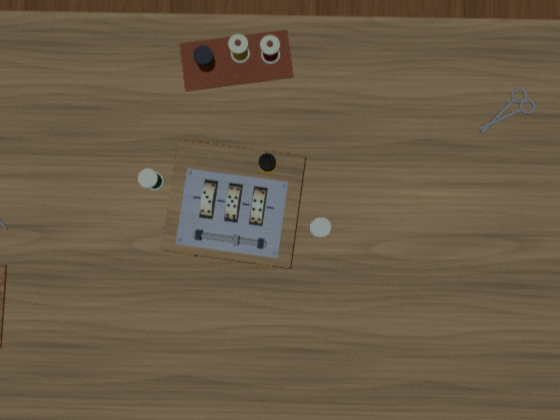

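View pics/side0.png

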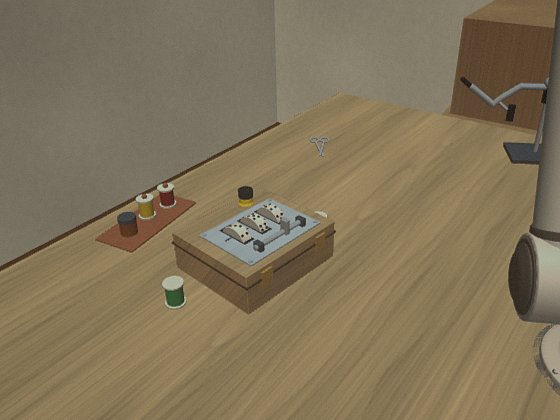

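The top view shows the lid corners near (180,141), (305,155), (293,268) and (163,252). The wheels are at about (208,199), (233,203) and (258,206), the lug at (236,240) and the jar at (267,162). The side view shows the same layout.

```bash
python3 - <<'E'
from h import *
np.set_printoptions(precision=4,suppress=True)
L=np.array([[100,115],[100,-115],[-100,-115],[-100,115]])/1000
W=np.array([ray('top0',u,v,.09)[:2] for u,v in [(180,141),(305,155),(293,268),(163,252)]])
c=W.mean(0);A=(W-c);th=np.arctan2((L[:,0]*A[:,1]-L[:,1]*A[:,0]).sum(),(L*A).sum())
R=np.array([[np.cos(th),-np.sin(th)],[np.sin(th),np.cos(th)]])
print(c,th,(W-c)@R-L)
for n,u,v,z in [('wl',208,199,.115),('wm',233,203,.115),('wr',258,206,.115),('lug',236,239.5,.125),('jar',267,162,.12)]:
    p=ray('top0',u,v,z)[:2];print(n,p,(p-c)@R)
im=cv2.imread('pics/top0.png')[140:270,160:310]; cv2.imwrite('pics/c.png',np.clip(cv2.resize(im,None,fx=4.5,fy=4.5,interpolation=cv2.INTER_CUBIC)*1.5,0,255).astype('uint8'))
E
```

```text
[0.6027 0.1043] -0.10012900245964977 [[-0.0006 -0.0029]
 [ 0.0006  0.0025]
 [-0.0002  0.0004]
 [ 0.0003 -0.    ]]
wl [0.6075 0.1481] [0.0003 0.0441]
wm [0.6014 0.1052] [-0.0014  0.0008]
wr [0.5971 0.0624] [-0.0014 -0.0422]
lug [0.5395 0.0974] [-0.0622 -0.0132]
jar [0.6722 0.0485] [ 0.0747 -0.0485]
```

View pics/c.png

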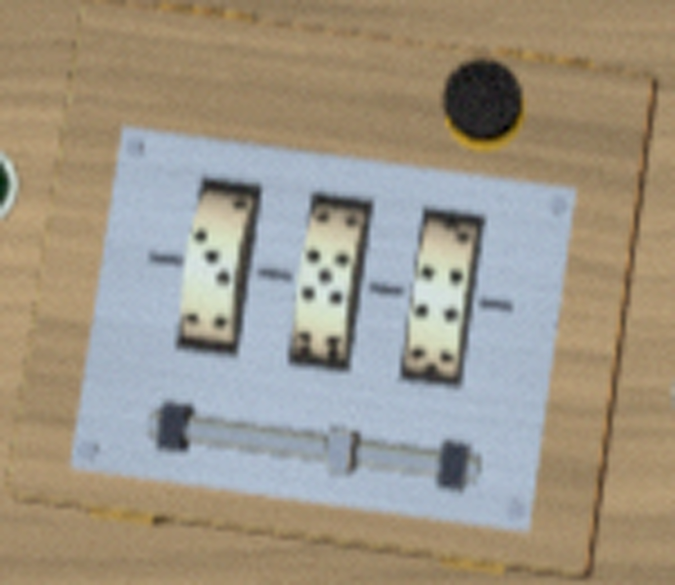

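The crop shows the left wheel at three dots, about 3 mm past the index towards +x (about 2.2 rad). The right wheel is at four dots, about 1.5 mm past (about 3.19). The case pose fits to within 3 mm: (0.603, 0.104), yaw -0.10. So the left wheel needs about +30 mm and the right about -68 mm.

```bash
cat >> h.py <<'E'
th=-.1001; C=np.array([.6027,.1043,0]); Rc=cv2.Rodrigues(np.array([0,0,th]))[0]
Rg=Rc@np.diag([-1.,1,-1])
np.set_printoptions(precision=4,suppress=True)
def go(x,y,z):
    s=robot.sense();R=s['tool_rot'];p=np.array(s['tool_pos'])
    t=C+Rc@(np.array([x,y,z])/1000)
    print('shift mm',R.T@(t-p)*1000,'turn',cv2.Rodrigues(R.T@Rg)[0].ravel(),'now case',Rc.T@(p-C)*1000,'F case',Rc.T@s['wrist_force'],s['time_s'])
E
python3 -c "
from h import *
go(-15,44,150)"
```

```text
shift mm [-610.5592  636.401    81.5057] turn [ 0.0019 -0.0005  0.3277] now case [-388.1461 -755.2129  230.3284] F case [-0.274  -0.4863 -0.2339] 0.1
```

{"name": "jog_arm", "arguments": {"increments": [[0,0,0.03,-30,32,0,1],[0,0,0.06,-61,64,0,1],[0,0,0.09,-92,95,0,1],[0,0,0.11,-122,127,0,1],[0,0,0.14,-153,159,0,1],[0,0,0.16,-183,191,0,1],[0,0,0.18,-214,223,0,1],[0,0,0.2,-244,255,0,1],[0,0,0.22,-275,286,0,1],[0,0,0.24,-305,318,0,1],[0,0,0.26,-336,350,0,1],[0,0,0.28,-366,382,0,1],[0,0,0.3,-397,414,0,1],[0,0,0.31,-427,445,0,1],[0,0,0.32,-458,477,0,1],[0,0,0.328,-488,509,10,1],[0,0,0.328,-519,541,20,1],[0,0,0.328,-550,573,30,1],[0,0,0.328,-580,605,40,1],[0,0,0.328,-610,636,50,1]], "newtons": 30}}

```text
time_s: 1.77
tool_pos: [0.5658, 0.1061, 0.1921]
tool_rot: [[-0.995, 0.1, -0.001], [0.1, 0.995, -0.0], [0.0, -0.0, -1.0]]
wrist_force: [0.6, -0.7, 0.6]
opening: -0.004
grip_force: 0.0
```

{"name": "jog_arm", "arguments": {"increments": [[0,0,0,0,0,0,1],[0,0,0,0,0,0,1],[0,0,0,0,0,0,1],[0,0,0,0,0,0,1]]}}

```text
time_s: 2.1
tool_pos: [0.5649, 0.1033, 0.193]
tool_rot: [[-0.995, 0.101, -0.0], [0.101, 0.995, -0.0], [0.0, -0.0, -1.0]]
wrist_force: [0.0, 0.0, 0.7]
opening: 0.001
grip_force: 0.0
```

```bash
python3 -c "
from h import *
go(-15,44,150)
c=shot('wrist','w1')
for P in [(0,44,115),(0,0,115),(0,-44,115)]: print(proj('w1',C+Rc@(np.array(P)/1000)))"
```

```text
shift mm [-22.497   48.7574  42.9795] turn [-0.0001 -0.0002 -0.0008] now case [-37.5301  -4.7344 192.9882] F case [0.0266 0.0235 0.7245] 2.1
[337.5093 264.4455]
[278.2438 264.4932]
[218.9855 264.5409]
```

View pics/w1.png

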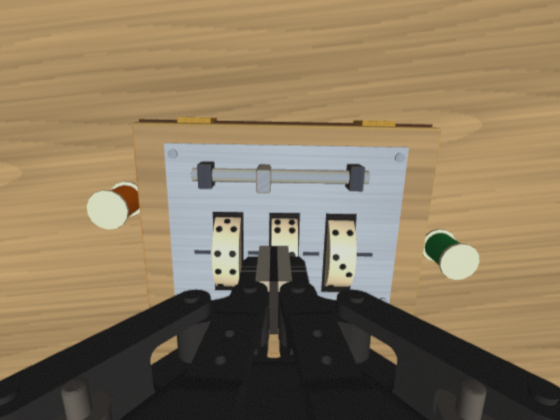

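The wrist view is turned half round. The right wheel is at column 228 showing four and six dots, the left is at column 341 with three dots, the index line is at rows 252-255 and the lug top is at (263,172).

```bash
python3 -c "
from h import *
for n,u,v,z in [('idxR',202,252,.093),('idxL',365,255,.093),('idxmid',310,254,.093),('slotL',341,252,.093),('slotR',228,252,.093),('lug',263.5,172,.125),('boltscrR',173,154,.093),('boltscrL',400,157,.093)]:
    p=ray('w1',u,v,z);print(n,Rc.T@(p-C)*1000)"
```

```text
idxR [ -0.5764 -61.2218  93.    ]
idxL [ 2.1589 70.5384 93.    ]
idxmid [ 1.2451 26.003  93.    ]
slotL [-0.4774 50.9733 93.    ]
slotR [ -0.5579 -40.2349  93.    ]
lug [-70.8421 -10.0251 125.    ]
boltscrR [-79.1268 -78.1125  93.    ]
boltscrL [-76.7549  90.7476  93.    ]
```

{"name": "jog_arm", "arguments": {"increments": [[0,0,0,-11,25,10,1],[0,0,0,-22,50,25,1],[0,0,0,-22,50,45,1],[0,0,0,-22,50,60,1],[0,0,0,-22,50,67,1],[0,0,0,-22,50,70,1],[0,0,0,-22,50,70,1],[0,0,0,-22,50,70,1]]}}

```text
time_s: 2.82
tool_pos: [0.5928, 0.1513, 0.1241]
tool_rot: [[-0.995, 0.101, 0.002], [0.101, 0.995, 0.001], [-0.002, 0.001, -1.0]]
wrist_force: [-0.6, -0.1, 0.6]
opening: -0.0
grip_force: 0.0
```

```bash
python3 -c "
from h import *
go(-15,46,122)"
```

```text
shift mm [0.4976 0.2282 2.13  ] turn [ 0.0009  0.0019 -0.0006] now case [-14.5066  45.7696 124.1308] F case [-0.5511 -0.1424  0.6049] 2.8167
```

{"name": "jog_arm", "arguments": {"increments": [[0,0,0,0,0,1,1],[0,0,0,0,0,2,1],[0,0,0,0,0,3,1],[0,0,0,0,0,4,1],[0,0,0,0,0,4,1]]}}

```text
time_s: 3.23
tool_pos: [0.5922, 0.1516, 0.1187]
tool_rot: [[-0.995, 0.1, -0.0], [0.1, 0.995, -0.0], [0.0, -0.0, -1.0]]
wrist_force: [-0.3, 0.2, 0.3]
opening: 0.001
grip_force: 0.0
```

{"name": "jog_arm", "arguments": {"increments": [[0,0,0,0,0,0.8,1],[0,0,0,0,0,1.6,1],[0,0,0,0,0,2.4,1],[0,0,0,0,0,2.4,1],[0,0,0,0,0,2.4,1]]}}

```text
time_s: 3.65
tool_pos: [0.5922, 0.1516, 0.1163]
tool_rot: [[-0.995, 0.1, -0.0], [0.1, 0.995, -0.0], [0.0, -0.0, -1.0]]
wrist_force: [-0.1, 1.4, 0.1]
opening: 0.004
grip_force: 0.0
```

{"name": "jog_arm", "arguments": {"increments": [[0,0,0,0,0,0.8,1],[0,0,0,0,0,1.6,1],[0,0,0,0,0,2.4,1],[0,0,0,0,0,2.4,1],[0,0,0,0,0,2.4,1]]}}

```text
time_s: 4.07
tool_pos: [0.5922, 0.1516, 0.1139]
tool_rot: [[-0.995, 0.1, -0.0], [0.1, 0.995, -0.0], [0.0, -0.0, -1.0]]
wrist_force: [0.2, -0.2, -0.3]
opening: -0.003
grip_force: 0.0
```

{"name": "jog_arm", "arguments": {"increments": [[0,0,0,0,0,0.8,1],[0,0,0,0,0,1.6,1],[0,0,0,0,0,2.2,1],[0,0,0,0,0,2.2,1],[0,0,0,0,0,2.2,1]]}}

```text
time_s: 4.48
tool_pos: [0.5922, 0.1516, 0.1117]
tool_rot: [[-0.995, 0.1, -0.0], [0.1, 0.995, -0.0], [0.0, -0.0, -1.0]]
wrist_force: [0.5, 0.1, 0.1]
opening: -0.001
grip_force: 0.0
```

{"name": "jog_arm", "arguments": {"increments": [[0,0,0,0,0,0.7,1],[0,0,0,0,0,1.4,1],[0,0,0,0,0,2,1],[0,0,0,0,0,2,1],[0,0,0,0,0,2,1]]}}

```text
time_s: 4.9
tool_pos: [0.5924, 0.1517, 0.1101]
tool_rot: [[-0.995, 0.1, 0.0], [0.1, 0.995, 0.0], [-0.0, 0.0, -1.0]]
wrist_force: [-0.5, -0.5, 1.8]
opening: 0.004
grip_force: 0.9
```

{"name": "jog_arm", "arguments": {"increments": [[0,0,0,0,0,0.7,1],[0,0,0,0,0,1.5,1],[0,0,0,0,0,1.5,1],[0,0,0,0,0,1.5,1]]}}

```text
time_s: 5.23
tool_pos: [0.5925, 0.1517, 0.1091]
tool_rot: [[-0.995, 0.1, 0.001], [0.1, 0.995, 0.0], [-0.001, 0.0, -1.0]]
wrist_force: [-1.9, 0.8, 4.6]
opening: 0.002
grip_force: 2.7
```

{"name": "jog_arm", "arguments": {"increments": [[0,0,0,-1,0,0,1],[0,0,0,-2,0,0,1],[0,0,0,-3,0,0,1],[0,0,0,-4,0,0,1],[0,0,0,-4,0,0,1]]}}

```text
time_s: 5.65
tool_pos: [0.5961, 0.1513, 0.1093]
tool_rot: [[-0.995, 0.1, -0.0], [0.1, 0.995, -0.0], [0.0, -0.0, -1.0]]
wrist_force: [-3.1, 0.8, 7.5]
opening: 0.002
grip_force: 3.8
```

{"name": "jog_arm", "arguments": {"increments": [[0,0,0,-1,0,-0.2,1],[0,0,0,-2,0,-0.4,1],[0,0,0,-3,0,-0.6,1],[0,0,0,-4,0,-0.8,1],[0,0,0,-5,0,-0.9,1],[0,0,0,-6,0,-1,1]]}}

```text
time_s: 6.15
tool_pos: [0.6021, 0.1506, 0.1102]
tool_rot: [[-0.995, 0.1, 0.0], [0.1, 0.995, -0.0], [-0.0, -0.0, -1.0]]
wrist_force: [-2.8, -0.2, 5.7]
opening: 0.001
grip_force: 2.9
```

```bash
python3 -c "
from h import *
go(-15,46,122)"
```

```text
shift mm [  9.8051  -0.0072 -11.8003] turn [-0.0002  0.0001  0.0002] now case [ -5.1933  46.007  110.201 ] F case [-2.8004 -0.4457  5.7266] 6.15
```

{"name": "jog_arm", "arguments": {"increments": [[0,0,0,-1,0,0.6,1],[0,0,0,-2,0,1,1],[0,0,0,-3,0,1,1],[0,0,0,-4,0,1,1],[0,0,0,-5,0,1,1],[0,0,0,-6,0,1,1],[0,0,0,-7,0,1,1]]}}

```text
time_s: 6.73
tool_pos: [0.6094, 0.1498, 0.1097]
tool_rot: [[-0.995, 0.1, 0.001], [0.1, 0.995, -0.0], [-0.001, -0.0, -1.0]]
wrist_force: [-3.0, -0.9, 7.5]
opening: 0.001
grip_force: 3.8
```

{"name": "jog_arm", "arguments": {"increments": [[0,0,0,-1,0,0,1],[0,0,0,-2,0,0,1],[0,0,0,-3,0,0,1],[0,0,0,-4,0,0,1],[0,0,0,-5,0,0,1],[0,0,0,-6,0,0,1]]}}

```text
time_s: 7.23
tool_pos: [0.6153, 0.1491, 0.1097]
tool_rot: [[-0.995, 0.1, 0.001], [0.1, 0.995, -0.0], [-0.001, -0.0, -1.0]]
wrist_force: [-1.8, -1.7, 8.8]
opening: 0.002
grip_force: 3.8
```

{"name": "jog_arm", "arguments": {"increments": [[0,0,0,-1,0,0,1],[0,0,0,-2,0,0,1],[0,0,0,-3,0,0,1],[0,0,0,-4,0,0,1],[0,0,0,-5,0,0.2,1],[0,0,0,-6,0,0.3,1],[0,0,0,-7,0,0.3,1]]}}

```text
time_s: 7.82
tool_pos: [0.6226, 0.1483, 0.1093]
tool_rot: [[-0.995, 0.1, 0.001], [0.1, 0.995, -0.001], [-0.001, -0.0, -1.0]]
wrist_force: [-0.7, 0.1, 6.5]
opening: 0.002
grip_force: 2.9
```

{"name": "jog_arm", "arguments": {"increments": [[0,0,0,0,0,-5,1],[0,0,0,0,0,-25,1],[0,0,0,20,-10,-55,1],[0,0,0,50,-25,-85,1],[0,0,0,80,-40,-90,1],[0,0,0,80,-40,-90,1],[0,0,0,80,-40,-90,1]]}}

```text
time_s: 8.4
tool_pos: [0.5372, 0.1165, 0.199]
tool_rot: [[-0.995, 0.1, 0.001], [0.1, 0.995, 0.001], [-0.001, 0.001, -1.0]]
wrist_force: [0.2, -0.1, -0.2]
opening: -0.002
grip_force: 0.0
```

```bash
python3 -c "
from h import *
go(17,-44,122)
for n in ['top','wrist']: shot(n,n+'1')
a=cv2.imread('pics/top1.png')[150:260,170:290];b=cv2.imread('pics/wrist1.png')
a=cv2.resize(a,None,fx=3.5,fy=3.5,interpolation=cv2.INTER_CUBIC);a=np.clip(a*1.5,0,255).astype('uint8')
b=b[:,150:410] if 0 else cv2.resize(b,(370,278))
o=np.zeros((max(a.shape[0],278),a.shape[1]+370,3),'uint8');o[:a.shape[0],:a.shape[1]]=a;o[:278,a.shape[1]:]=b
cv2.imwrite('pics/o1.png',o)"
```

```text
shift mm [-83.2802 -49.6687  77.0258] turn [ 0.0014  0.0011 -0.0002] now case [-66.3531   5.5752 199.0071] F case [ 0.242  -0.0848 -0.2031] 8.4
```

View pics/o1.png

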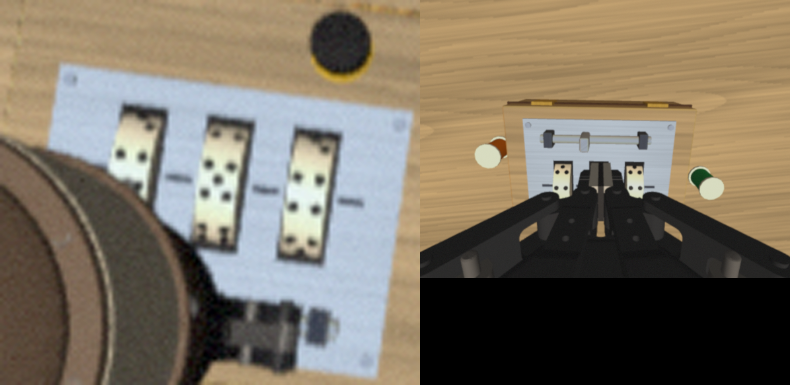

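The left wheel now shows four dots on the index, within about 0.07 rad judging by the untouched middle wheel. The right wheel is still at four (about 3.14). Next is the right wheel.

{"name": "jog_arm", "arguments": {"increments": [[0,0,0,-35,-25,0,1],[0,0,0,-70,-47,10,1],[0,0,0,-81,-47,35,1],[0,0,0,-81,-47,60,1],[0,0,0,-81,-47,72,1],[0,0,0,-81,-47,77,1],[0,0,0,-81,-47,79,1],[0,0,0,-81,-47,79,1],[0,0,0,-81,-47,79,1]]}}

```text
time_s: 9.25
tool_pos: [0.6153, 0.0625, 0.1198]
tool_rot: [[-0.995, 0.099, 0.002], [0.099, 0.995, 0.0], [-0.002, 0.0, -1.0]]
wrist_force: [-0.7, -0.7, 0.2]
opening: 0.0
grip_force: 0.0
```

{"name": "jog_arm", "arguments": {"increments": [[0,0,0,0,0,0.8,1],[0,0,0,0,0,1.6,1],[0,0,0,0,0,2.4,1],[0,0,0,0,0,2.4,1]]}}

```text
time_s: 9.58
tool_pos: [0.6144, 0.0621, 0.117]
tool_rot: [[-0.995, 0.1, 0.001], [0.1, 0.995, 0.0], [-0.001, 0.0, -1.0]]
wrist_force: [0.0, 0.5, -0.2]
opening: 0.005
grip_force: 0.0
```

```bash
python3 -c "
from h import *
go(15,-42,122)"
```

```text
shift mm [ 0.86   -1.1962 -4.9831] turn [ 0.0004  0.0006 -0.    ] now case [ 15.863  -40.8019 117.0179] F case [-0.0143  0.5067 -0.1923] 9.5833
```

{"name": "jog_arm", "arguments": {"increments": [[0,0,0,0,-0.5,0.8,1],[0,0,0,0,-1,1.6,1],[0,0,0,0,-1,2.4,1],[0,0,0,0,-1,2.4,1]]}}

```text
time_s: 9.92
tool_pos: [0.6141, 0.0609, 0.114]
tool_rot: [[-0.995, 0.1, -0.0], [0.1, 0.995, -0.0], [0.0, -0.0, -1.0]]
wrist_force: [-0.1, -0.9, 0.0]
opening: -0.001
grip_force: 0.0
```

{"name": "jog_arm", "arguments": {"increments": [[0,0,0,0,0,0.8,1],[0,0,0,0,0,1.6,1],[0,0,0,0,0,2.4,1],[0,0,0,0,0,2.4,1]]}}

```text
time_s: 10.25
tool_pos: [0.6145, 0.061, 0.1121]
tool_rot: [[-0.995, 0.1, 0.0], [0.1, 0.995, -0.0], [-0.0, -0.0, -1.0]]
wrist_force: [-0.9, -0.3, 2.8]
opening: -0.001
grip_force: 1.0
```

{"name": "jog_arm", "arguments": {"increments": [[0,0,0,0,0,0.6,1],[0,0,0,0,0,1.3,1],[0,0,0,1,0,1.3,1],[0,0,0,2,0,1.3,1],[0,0,0,3,0,1.3,1],[0,0,0,4,0,1.2,1]]}}

```text
time_s: 10.75
tool_pos: [0.6119, 0.0615, 0.1117]
tool_rot: [[-0.995, 0.1, 0.004], [0.1, 0.995, 0.0], [-0.004, 0.001, -1.0]]
wrist_force: [3.0, -1.0, 6.0]
opening: -0.004
grip_force: 3.1
```

{"name": "jog_arm", "arguments": {"increments": [[0,0,0,1,0,0,1],[0,0,0,2,0,0,1],[0,0,0,3,0,0,1],[0,0,0,4,0,0,1],[0,0,0,5,0,0,1]]}}

```text
time_s: 11.17
tool_pos: [0.6068, 0.062, 0.112]
tool_rot: [[-0.995, 0.1, 0.004], [0.1, 0.995, 0.0], [-0.004, 0.001, -1.0]]
wrist_force: [3.3, -1.3, 6.6]
opening: -0.004
grip_force: 3.6
```

{"name": "jog_arm", "arguments": {"increments": [[0,0,0,1,0,0.2,1],[0,0,0,2,0,0.4,1],[0,0,0,3,0,0.4,1],[0,0,0,4,0,0.4,1],[0,0,0,5,0,0.4,1],[0,0,0,6,0,0.4,1],[0,0,0,7,0,0.4,1],[0,0,0,8,0,0.4,1]]}}

```text
time_s: 11.83
tool_pos: [0.5988, 0.0629, 0.1118]
tool_rot: [[-0.995, 0.099, 0.004], [0.099, 0.995, 0.001], [-0.004, 0.001, -1.0]]
wrist_force: [2.1, 0.4, 8.8]
opening: 0.001
grip_force: 4.0
```

{"name": "jog_arm", "arguments": {"increments": [[0,0,0,1,0,0,1],[0,0,0,2,0,0,1],[0,0,0,3,0,0,1],[0,0,0,4,0,0,1],[0,0,0,5,0,0,1],[0,0,0,6,0,0,1],[0,0,0,7,0,0,1],[0,0,0,8,0,0,1]]}}

```text
time_s: 12.5
tool_pos: [0.5909, 0.0638, 0.1118]
tool_rot: [[-0.995, 0.099, 0.004], [0.099, 0.995, 0.001], [-0.004, 0.001, -1.0]]
wrist_force: [2.5, -0.0, 8.1]
opening: 0.001
grip_force: 3.9
```

{"name": "jog_arm", "arguments": {"increments": [[0,0,0,1,0,0,1],[0,0,0,2,0,0,1],[0,0,0,3,0,0,1],[0,0,0,4,0,0.2,1],[0,0,0,5,0,0.3,1],[0,0,0,6,0,0.4,1],[0,0,0,7,0,0.5,1]]}}

```text
time_s: 13.08
tool_pos: [0.5831, 0.0647, 0.1109]
tool_rot: [[-0.995, 0.1, 0.002], [0.1, 0.995, 0.001], [-0.002, 0.001, -1.0]]
wrist_force: [0.9, 0.1, 7.0]
opening: -0.001
grip_force: 3.6
```

{"name": "jog_arm", "arguments": {"increments": [[0,0,0,0,0,-4,1],[0,0,0,0,0,-12,1],[0,0,0,-16,0,-12,1],[0,0,0,-32,0,-12,1],[0,0,0,-32,0,-8,1],[0,0,0,-32,0,-4,1],[0,0,0,-32,0,-2.7,1],[0,0,0,-32,0,-1.8,1],[0,0,0,-32,0,-0.9,1],[0,0,0,-31,0,-0.9,1],[0,0,0,-30,0,-0.9,1],[0,0,0,-29,0,-0.9,1],[0,0,0,-28,0,-0.9,1]]}}

```text
time_s: 14.17
tool_pos: [0.6114, 0.0614, 0.1117]
tool_rot: [[-0.995, 0.099, 0.003], [0.099, 0.995, 0.0], [-0.003, 0.001, -1.0]]
wrist_force: [4.8, -2.1, 5.6]
opening: 0.001
grip_force: 3.0
```

{"name": "jog_arm", "arguments": {"increments": [[0,0,0,1,0,0,1],[0,0,0,2,0,0,1],[0,0,0,3,0,0,1],[0,0,0,4,0,0,1],[0,0,0,5,0,0,1],[0,0,0,6,0,0.2,1],[0,0,0,7,0,0.4,1],[0,0,0,8,0,0.4,1],[0,0,0,9,0,0.4,1],[0,0,0,10,0,0.4,1],[0,0,0,11,0,0.4,1],[0,0,0,12,0,0.4,1]]}}

```text
time_s: 15.17
tool_pos: [0.5995, 0.0627, 0.1118]
tool_rot: [[-0.995, 0.099, 0.003], [0.099, 0.995, 0.0], [-0.003, 0.001, -1.0]]
wrist_force: [2.2, -0.9, 8.3]
opening: 0.005
grip_force: 3.9
```

{"name": "jog_arm", "arguments": {"increments": [[0,0,0,1,0,0,1],[0,0,0,2,0,0,1],[0,0,0,3,0,0,1],[0,0,0,4,0,0,1],[0,0,0,5,0,0,1],[0,0,0,6,0,0,1],[0,0,0,7,0,0,1],[0,0,0,8,0,0,1],[0,0,0,9,0,0,1],[0,0,0,10,0,0,1],[0,0,0,11,0,0.1,1],[0,0,0,12,0,0.2,1],[0,0,0,13,0,0.3,1],[0,0,0,14,0,0.4,1]]}}

```text
time_s: 16.33
tool_pos: [0.5851, 0.0643, 0.1112]
tool_rot: [[-0.995, 0.1, 0.003], [0.1, 0.995, 0.001], [-0.002, 0.001, -1.0]]
wrist_force: [1.5, 0.4, 7.0]
opening: -0.0
grip_force: 3.8
```

{"name": "jog_arm", "arguments": {"increments": [[0,0,0,0,0,-5,1],[0,0,0,0,0,-25,1],[0,0,0,10,-10,-55,1],[0,0,0,20,-35,-75,1],[0,0,0,40,-60,-75,1],[0,0,0,50,-60,-75,1],[0,0,0,50,-60,-75,1]]}}

```text
time_s: 16.92
tool_pos: [0.5248, 0.0085, 0.1839]
tool_rot: [[-0.995, 0.102, -0.005], [0.102, 0.995, 0.001], [0.005, 0.0, -1.0]]
wrist_force: [-0.6, -0.2, 0.2]
opening: 0.003
grip_force: 0.0
```

```bash
python3 -c "
from h import *
go(-64,-45,140)
for n in ['top','wrist']: shot(n,n+'2')
a=cv2.imread('pics/top2.png')[150:260,170:290];b=cv2.imread('pics/wrist2.png')
a=cv2.resize(a,None,fx=3.5,fy=3.5,interpolation=cv2.INTER_CUBIC);a=np.clip(a*1.5,0,255).astype('uint8')
b=cv2.resize(b,(370,278))
o=np.zeros((max(a.shape[0],278),a.shape[1]+370,3),'uint8');o[:a.shape[0],:a.shape[1]]=a;o[:278,a.shape[1]:]=b
cv2.imwrite('pics/o2.png',o)"
```

```text
shift mm [-3.9655 58.1191 43.9343] turn [ 0.0002 -0.0047 -0.0024] now case [ -67.8949 -103.1196  183.9399] F case [-0.5833 -0.2746  0.2251] 16.9167
```

View pics/o2.png

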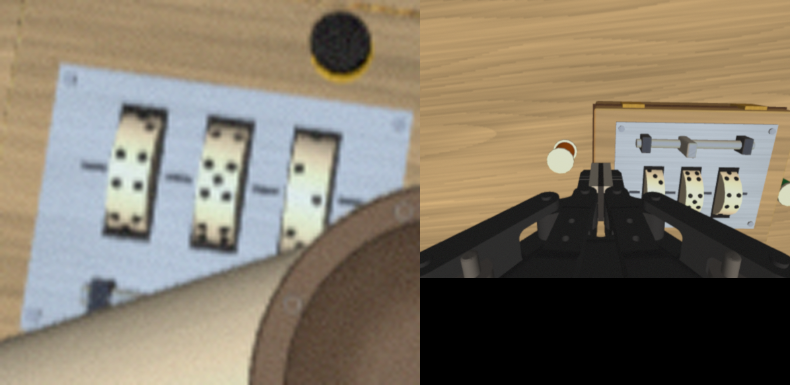

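Left four is on its index, and the middle wheel is unchanged. The right wheel shows two dots at about (308,184) against the index at 196, so it still needs about 3.5 mm towards the front.

{"name": "jog_arm", "arguments": {"increments": [[0,0,0,-30,25,0,1],[0,0,0,-60,50,5,1],[0,0,0,-72,61,25,1],[0,0,0,-72,61,50,1],[0,0,0,-72,61,64,1],[0,0,0,-72,61,68,1],[0,0,0,-72,61,68,1],[0,0,0,-72,61,68,1]]}}

```text
time_s: 17.68
tool_pos: [0.6069, 0.0632, 0.1169]
tool_rot: [[-0.995, 0.099, -0.0], [0.099, 0.995, -0.0], [0.0, -0.0, -1.0]]
wrist_force: [-0.1, -0.5, -0.1]
opening: 0.002
grip_force: 0.0
```

```bash
python3 -c "
from h import *
go(4,-42,111.8)"
```

```text
shift mm [ 4.2699 -1.5135  5.0574] turn [-0.0004 -0.0001  0.0006] now case [  8.2693 -40.4819 116.8565] F case [-0.0245 -0.484  -0.1027] 17.6833
```

{"name": "jog_arm", "arguments": {"increments": [[0,0,0,4,-1.5,1.5,1],[0,0,0,4,-1.5,3,1],[0,0,0,4,-1.5,4,1],[0,0,0,4,-1.5,5,1],[0,0,0,4,-1.5,5.4,1],[0,0,0,4,-1.5,5.4,1]]}}

```text
time_s: 18.18
tool_pos: [0.6024, 0.0616, 0.1125]
tool_rot: [[-0.995, 0.1, 0.001], [0.1, 0.995, -0.0], [-0.001, -0.0, -1.0]]
wrist_force: [-2.0, -0.3, 5.2]
opening: 0.001
grip_force: 2.7
```

{"name": "jog_arm", "arguments": {"increments": [[0,0,0,0.5,0,0.5,1],[0,0,0,1,0,1,1],[0,0,0,2,0,1.2,1],[0,0,0,3,0,1.2,1],[0,0,0,4,0,1.2,1],[0,0,0,4.5,0,1.2,1]]}}

```text
time_s: 18.68
tool_pos: [0.6004, 0.062, 0.1125]
tool_rot: [[-0.995, 0.099, 0.007], [0.099, 0.995, 0.0], [-0.007, 0.001, -1.0]]
wrist_force: [3.1, -2.0, 5.1]
opening: -0.002
grip_force: 2.7
```

{"name": "jog_arm", "arguments": {"increments": [[0,0,0,0,0,-5,1],[0,0,0,0,0,-25,1],[0,0,0,10,-10,-45,1],[0,0,0,40,-35,-55,1],[0,0,0,65,-55,-55,1],[0,0,0,65,-75,-55,1],[0,0,0,65,-75,-55,1]]}}

```text
time_s: 19.27
tool_pos: [0.5235, -0.0081, 0.1657]
tool_rot: [[-0.995, 0.102, -0.001], [0.102, 0.995, 0.0], [0.001, 0.0, -1.0]]
wrist_force: [0.1, -0.1, -0.1]
opening: -0.001
grip_force: 0.0
```

```bash
python3 -c "
from h import *
go(-64,-50,135)
for n in ['top','wrist']: shot(n,n+'3')
a=cv2.imread('pics/top3.png')[150:260,170:290];b=cv2.imread('pics/wrist3.png')
a=cv2.resize(a,None,fx=3.5,fy=3.5,interpolation=cv2.INTER_CUBIC);a=np.clip(a*1.5,0,255).astype('uint8')
b=cv2.resize(b[150:],(370,178))
o=np.zeros((385,a.shape[1]+370,3),'uint8');o[:a.shape[0],:a.shape[1]]=a;o[:178,a.shape[1]:]=b
cv2.imwrite('pics/o3.png',o)"
```

```text
shift mm [-3.4429 69.7084 30.7003] turn [ 0.0002 -0.0008 -0.0025] now case [ -67.5941 -119.7065  165.6872] F case [ 0.1154 -0.0423 -0.0683] 19.2667
```

View pics/o3.png

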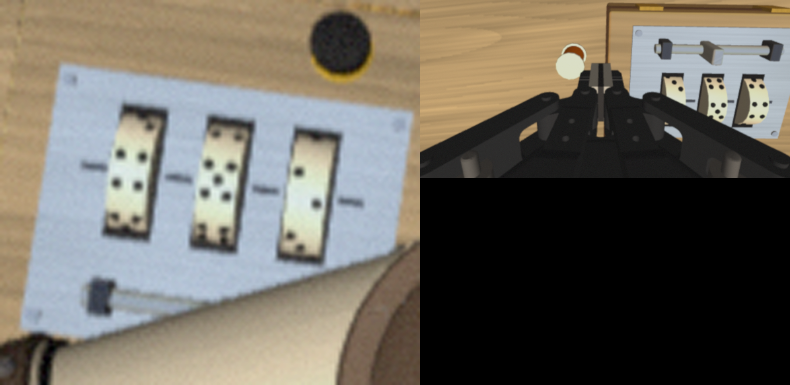

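The right wheel's two dots are now within about 0.06 rad of the index, so all three wheels are at the code. Next is the bolt: come down to the right of the lug with the tip above the guides.

{"name": "jog_arm", "arguments": {"increments": [[0,0,0,-2,35,5,1],[0,0,0,-2,68,15,1],[0,0,0,-2,70,35,1],[0,0,0,-2,70,47,1],[0,0,0,-2,70,51,1],[0,0,0,-2,70,53,1],[0,0,0,-2,70,53,1],[0,0,0,-2,70,53,1]]}}

```text
time_s: 20.03
tool_pos: [0.5354, 0.0636, 0.1128]
tool_rot: [[-0.995, 0.1, 0.001], [0.1, 0.995, 0.0], [-0.001, 0.0, -1.0]]
wrist_force: [0.2, 1.4, -0.1]
opening: 0.003
grip_force: 0.0
```

```bash
python3 -c "
from h import *
go(-66,-35,112)"
```

```text
shift mm [ 3.0677 12.1888  0.8088] turn [ 0.0004  0.0012 -0.0002] now case [-62.9355 -47.1896 112.8074] F case [ 0.0101  1.4018 -0.0929] 20.0333
```

{"name": "jog_arm", "arguments": {"increments": [[0,0,0,1,2,0,1],[0,0,0,2,4,0,1],[0,0,0,2,6,0,1],[0,0,0,2,8,0,1],[0,0,0,2,10,0,1],[0,0,0,2,12,0,1],[0,0,0,2,13,0,1],[0,0,0,2,14,0,1],[0,0,0,2,15,0,1],[0,0,0,2,16,0,1]]}}

```text
time_s: 20.87
tool_pos: [0.5343, 0.0797, 0.1122]
tool_rot: [[-0.995, 0.1, -0.0], [0.1, 0.995, -0.0], [0.0, -0.0, -1.0]]
wrist_force: [0.1, -0.6, -0.1]
opening: -0.001
grip_force: 0.0
```

{"name": "jog_arm", "arguments": {"increments": [[0,0,0,0,1,0,1],[0,0,0,0,2,0,1],[0,0,0,0,3,0,1],[0,0,0,0,4,0,1],[0,0,0,0,5,0,1],[0,0,0,0,6,0,1]]}}

```text
time_s: 21.37
tool_pos: [0.5348, 0.0854, 0.1122]
tool_rot: [[-0.995, 0.1, -0.0], [0.1, 0.995, -0.0], [0.0, -0.0, -1.0]]
wrist_force: [1.3, -2.5, 0.0]
opening: -0.001
grip_force: 1.6
```

{"name": "jog_arm", "arguments": {"increments": [[0,0,0,0,1,0,1],[0,0,0,0,2,0,1],[0,0,0,0,3,0,1],[0,0,0,0,4,0,1]]}}

```text
time_s: 21.7
tool_pos: [0.5353, 0.0897, 0.1122]
tool_rot: [[-0.995, 0.1, 0.0], [0.1, 0.995, 0.0], [-0.0, 0.0, -1.0]]
wrist_force: [1.7, -3.7, -0.0]
opening: 0.004
grip_force: 1.6
```

{"name": "jog_arm", "arguments": {"increments": [[0,0,0,0,1,0,1],[0,0,0,0,2,0,1]]}}

```text
time_s: 21.87
tool_pos: [0.5355, 0.0917, 0.1122]
tool_rot: [[-0.995, 0.1, 0.0], [0.1, 0.995, 0.0], [-0.0, 0.0, -1.0]]
wrist_force: [1.4, -3.0, -0.7]
opening: -0.003
grip_force: 1.6
```

{"name": "jog_arm", "arguments": {"increments": [[0,0,0,0,1,0,1],[0,0,0,0,2,0,1],[0,0,0,0,3,0,1],[0,0,0,0,4,0,1],[0,0,0,0,5,0,1],[0,0,0,0,6,0,1],[0,0,0,0,7,0,1],[0,0,0,0,8,0,1],[0,0,0,0,9,0,1],[0,0,0,0,10,0,1],[0,0,0,0,11,0,1]]}}

```text
time_s: 22.78
tool_pos: [0.5366, 0.1026, 0.1123]
tool_rot: [[-0.995, 0.1, 0.0], [0.1, 0.995, 0.0], [-0.0, 0.0, -1.0]]
wrist_force: [1.6, -3.2, -0.8]
opening: -0.001
grip_force: 1.6
```

{"name": "jog_arm", "arguments": {"increments": [[0,0,0,0,0.7,0,1],[0,0,0,0,1.4,0,1],[0,0,0,0,2,0,1],[0,0,0,0,2,0,1]]}}

```text
time_s: 23.12
tool_pos: [0.5366, 0.103, 0.1123]
tool_rot: [[-0.995, 0.1, -0.001], [0.1, 0.995, -0.003], [0.001, -0.003, -1.0]]
wrist_force: [3.1, -9.0, -0.5]
opening: 0.002
grip_force: 4.1
```

The force rose to 9 N after the steady 3 N slide, so the bolt is at its stop. I'll back off, lift and check.

{"name": "jog_arm", "arguments": {"increments": [[0,0,0,0,-3,0,1],[0,0,0,0,-8,0,1],[0,0,0,0,-14,0,1],[0,0,0,0,-16,-20,1],[0,0,0,0,-30,-50,1],[0,0,0,20,-60,-70,1],[0,0,0,50,-100,-80,1],[0,0,0,60,-140,-80,1],[0,0,0,60,-170,-80,1],[0,0,0,60,-200,-80,1],[0,0,0,60,-240,-80,1],[0,0,0,60,-240,-80,1],[0,0,0,60,-240,-80,1]]}}

```text
time_s: 24.2
tool_pos: [0.4524, -0.1299, 0.1922]
tool_rot: [[-0.995, 0.104, 0.0], [0.104, 0.995, 0.001], [-0.0, 0.001, -1.0]]
wrist_force: [0.3, 0.5, -0.6]
opening: 0.001
grip_force: 0.0
```

```bash
python3 -c "
from h import *
go(-64,-50,135)
shot('top','top4')
a=cv2.imread('pics/top4.png')[130:275,140:340]
cv2.imwrite('pics/o4.png',np.clip(cv2.resize(a,None,fx=4,fy=4,interpolation=cv2.INTER_CUBIC)*1.5,0,255).astype('uint8'))"
```

```text
shift mm [-61.3041 198.2271  57.3822] turn [ 0.0007  0.0002 -0.0042] now case [-126.151  -248.006   192.2344] F case [ 0.2006  0.5323 -0.5665] 24.2
```

View pics/o4.png

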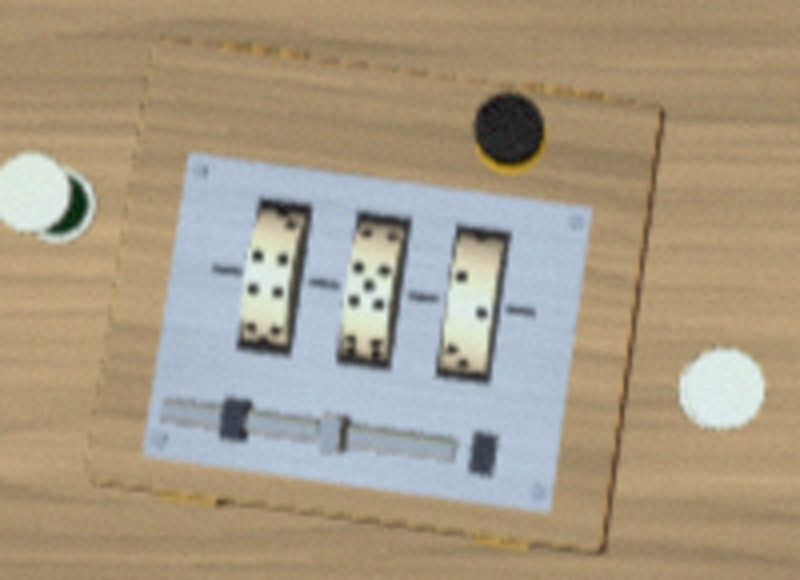

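The picture shows four, five and two dots on the index. The lug at (335,433) is about 44 mm from the left guide at (235,419), which is the 66 - 22 mm expected when fully open. The spools and the jar are in place.

```bash
python3 -c "
from h import *
print(robot.close_job())"
```

```text
the job is handed in; nothing more can be done
None
```

The job is handed in: the last picture showed four, five and two dots on top, the bolt fully open and the spools and jar in place, though no verdict was returned.

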